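Tip the noodle sample into the weighing beaker

TASK

Pour all eight yellow noodle nuggets out of the blue cup into the glass beaker on the balance, then stand the empty blue cup upright and centred on the free post of the drying stand. Do not shove the beaker about, lean on the balance, or knock or shift the bottle, the jar, the brass weight or the white cup.

Things in the scene. Friction and masses are not known exactly. Their poses are not given: they have to be found in the camera images.
- cup: Blue plastic sample cup, open on top, holding the eight pieces. Slightly tapered: outer diameter 60 mm at the foot, 66 mm at the rim, 80 mm high, walls 3 mm, floor 4 mm; about 60 g. Origin: centre of its underside, z towards the mouth. It starts standing upright on the bench.
- cup_rim (a point): Centre of the blue cup's mouth, 80 mm above the cup's origin.
- beaker: Clear glass beaker, open on top, standing on the balance: outer diameter 94 mm at the foot, 100 mm at the rim, 75 mm high, walls 3 mm, floor 4 mm; about 160 g, loose. Origin: centre of its underside, z up.
- balance: Fixed laboratory balance: white body 200 mm (its x) by 170 mm (its y), 52 mm high, with a display on the -x end and a square steel pan 150 x 150 mm whose top is 62 mm above the bench. Origin: centre of the underside, at bench height.
- pan (a point): Centre of the top of the balance's steel pan, 62 mm above the bench.
- stand: Fixed steel drying stand: base plate 90 mm (its x) by 220 mm (its y), 8 mm thick, with two upright posts at y = +65 and -65 mm, each topped by a round black pad 44 mm in diameter whose top is 60 mm above the bench. The +y post is free, the -y post carries the white cup. Origin: centre of the underside, at bench height.
- free_post (a point): Centre of the top of the free post's pad, 60 mm above the bench.
- clean_cup: White cup of the same shape and size as the blue one, empty, standing on the other post of the stand; loose. Origin: centre of its underside.
- bottle: Amber glass bottle with black cap, diameter 56 mm, 170 mm high, loose, upright. Origin: centre of its underside.
- jar: Clear closed jar with a red cap, diameter 64 mm, 85 mm high, loose, upright. Origin: centre of its underside.
- weight: Brass calibration weight with a knob, diameter 44 mm, 66 mm high, loose, upright. Origin: centre of its underside.
- piece0: Yellow noodle nugget 1 of 8: a rounded double ball 23 mm long and 15 mm thick, 10 g; it starts in the blue cup. Origin: its centre.
- piece1: Yellow noodle nugget 2 of 8: a rounded double ball 23 mm long and 15 mm thick, 10 g; it starts in the blue cup. Origin: its centre.
- piece2: Yellow noodle nugget 3 of 8: a rounded double ball 23 mm long and 15 mm thick, 10 g; it starts in the blue cup. Origin: its centre.
- piece3: Yellow noodle nugget 4 of 8: a rounded double ball 23 mm long and 15 mm thick, 10 g; it starts in the blue cup. Origin: its centre.
- piece4: Yellow noodle nugget 5 of 8: a rounded double ball 23 mm long and 15 mm thick, 10 g; it starts in the blue cup. Origin: its centre.
- piece5: Yellow noodle nugget 6 of 8: a rounded double ball 23 mm long and 15 mm thick, 10 g; it starts in the blue cup. Origin: its centre.
- piece6: Yellow noodle nugget 7 of 8: a rounded double ball 23 mm long and 15 mm thick, 10 g; it starts in the blue cup. Origin: its centre.
- piece7: Yellow noodle nugget 8 of 8: a rounded double ball 23 mm long and 15 mm thick, 10 g; it starts in the blue cup. Origin: its centre.
Things that resemble listed ones, but are neither listed nor needed, are in the scene too. What is shaped like the beaker but orange is not meant. Several things have the shape of the stand; the one meant has the colours described above.

How it is judged:
By the outcome, as a careful person would: the job done as asked, in the order asked, and still so for the second after the job is handed in, with the robot touching nothing.
It also fails if it takes over 64 s, if anything falls off the work surface, if the arm or the gripper's body presses on something with over 40 N, if the wrist force passes 120 N, or if a joint passes its speed limit or range.

ROBOT

A 7-joint arm with a two-finger parallel gripper is mounted at the origin on the work surface. World frame = base frame: x ahead of the robot, y to its left, z up, the work surface at z = 0. Lengths are in m, angles in rad, forces in N, time in s.
With the tool pointing down it reaches from about 0.4 to 0.9 m from the base axis. Payload 5.5 kg.
Tool frame: the origin (TCP) lies midway between the tips of the shut fingers; the grasp point (between the pads) lies 19 mm behind it (manip.grip_depth is the distance from the TCP to the grasp point, in m); z points along the fingers, y is the line along which they close (so a half turn about z gives the same grasp; the last joint's range is limited). The gripper opens to 92 mm and grips with 3 to 60 N. Pads are 19 mm wide; open, the fingers measure 130 mm over their backs; the gripper's body (75 mm by 190 mm) begins 47 mm behind the grasp point.
Start: joints at [-1.077, 0.501, -0.427, 1.55, 0.221, 1.138, -0.21], TCP at [0.149, 0.633, 0.227] pointing down, gripper open.
Joint ranges: [-2.88, 2.88], [-0.31, 2.03], [-1.54, 1.56], [0.2, 2.42], [-1.41, 4.55], [0.19, 2.02], [-2.57, 2.57]. Speed limits (rad/s): [2.57, 2.57, 3.14, 3.14, 3.14, 3.14, 3.14].

INTERFACE

Orientations are given as a unit quaternion [x, y, z, w].
In Python, from bench import manip, effector, viewer gives the robot as it stands. Calls block until the motion is done:
- manip.move_pose(position, orientation): joint-space move of the TCP to a pose.
- manip.servo_line(position, ori=None, vel=0.15): straight line of the TCP; ori=None keeps the orientation; vel is the mean speed in m/s.
- manip.movej(angles): joint-space move.
- effector.open_jaws() and effector.close(f_grip=None): open the fingers fully, or close them until they stop; f_grip is the grip in N (None keeps the last).
- manip.sleep(seconds).
- manip.solve_ik(position, orientation): joint angles nearest the present ones, or None.
- viewer.get_image(name): name is "scene" or "top" or "wrist"; returns the picture (420x560x3 uint8, red, green, blue); there is no depth.
- viewer.get_calibration(name): a dict with "vfov" (degrees; the focal length in pixels is half the picture's height over the tangent of half this angle, whatever the lens; pixels are square), "cx", "cy" (the principal point, pixels), "eye" and "attitude" of the camera in the world. Camera axes: x right, y down, z forward; pixel columns grow to the right and rows downward; lengths in m; the calibration is good to about 2 mm. A picture is of the moment at which its call begins: read the wrist's pose just before it. get_calibration takes no time and is no camera call; for the wrist camera it gives the pose at the moment of the call.
A pose or a line that the arm cannot do raises manip.PlanningError and nothing moves.
- manip.hand_in(): hands the job in; it is judged then, once.
Readings, each from a call of its own:
- manip.current_clock(): time.
- manip.current_q(): joint angles.
- manip.current_joint_velocities(): joint speeds.
- manip.current_tau(): joint torques, N m.
- manip.current_tool_pos(): TCP position.
- manip.current_tcp_rot(): TCP orientation.
- manip.current_force(): force on the tool from outside, world axes, zero at the start.
- manip.current_wrist_torque(): the same for the moment, N m.
- manip.current_finger_gap(): finger opening in m.
- manip.current_gripper_force(): force on a finger pad.
Only numpy, scipy, OpenCV 4.12 (cv2) and the standard library are available. Lean on these libraries where they do the work, as an engineer would, in place of code of your own. Each camera call takes 0.05 s, during which the arm holds its last target. There are 200 camera calls.

## Working session

There is one attempt and no reset: what is moved stays moved. The work goes in short steps, each a Python script; the robot and the scene stay as the last script left them, time stands still between calls to the robot, and variables do not carry over. Pictures are saved under pics/ and viewed, at most 10 in all, crops included, and the job is handed in when it is done.

```bash
mkdir -p pics; ls
python3 - <<'E'
from bench import manip, effector, viewer
import cv2
for n in ("scene","top"):
    im=viewer.get_image(n); cv2.imwrite(f"pics/{n}0.png",im[...,::-1]); print(n,viewer.get_calibration(n))
print(viewer.get_calibration("wrist"),manip.current_tcp_rot(),manip.grip_depth,manip.current_clock())
E
```

```text
pics
scene {'vfov': 46.905958637128165, 'cx': 282.5761394261348, 'cy': 209.33390579908988, 'eye': array([ 1.30305931, -0.70808716,  0.83293013]), 'attitude': array([ 0.8221424 ,  0.34685681, -0.18332079, -0.41251148])}
top {'vfov': 47.684355841671994, 'cx': 284.1839730813885, 'cy': 205.3664993553357, 'eye': array([0.41136847, 0.0094287 , 1.60023525]), 'attitude': array([ 0.71134028, -0.70162386,  0.03143331, -0.02703538])}
{'vfov': 66.63730014027429, 'cx': 277.7938669477048, 'cy': 205.98771304948212, 'eye': array([0.06940207, 0.65131259, 0.38425955]), 'attitude': array([0.77436164, 0.61426529, 0.0936112 , 0.11949541])} [ 1.15134337e-01  9.93349573e-01 -8.31275111e-04 -1.37220416e-04] 0.0188 0.1
```

View pics/scene0.png

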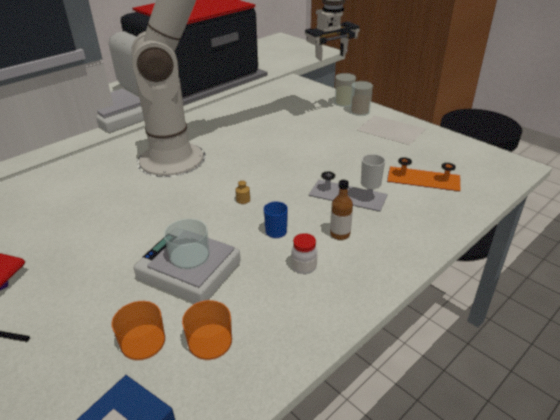

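View pics/top0.png

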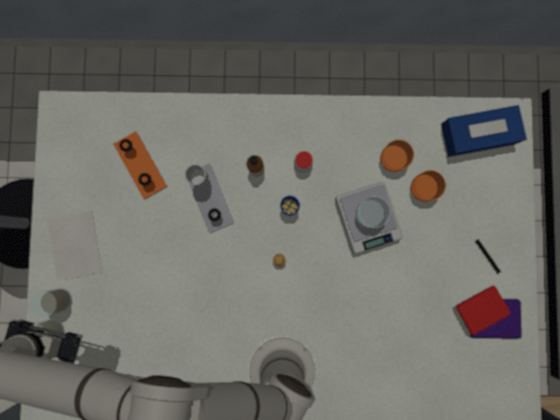

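The pictures show, with scene / top pixels:
- **Blue cup:** (276,219) / (290,206), holding yellow pieces. The only other blue thing is a blue box at top (485,138).
- **Glass beaker on the balance:** (187,243) / (371,213). The orange look-alikes are at top (397,155) and (428,186), and there are grey jars at scene (345,90) and (362,98).
- **Steel stand:** top (208,198), with its free post at (214,215) and the white cup at (197,177). The orange stand at top (140,165) is not meant.
- **Bottle, jar and weight:** top (255,163), (304,160) and (279,261).

I choose the blue cup at (290,206), the clear beaker at (371,213) and the grey stand's post at (214,215). I'll check these in one close crop.

```bash
cat > h.py <<'E'
import numpy as np, cv2
from scipy.spatial.transform import Rotation as R
from bench import manip, effector, viewer
def ray(c,u,v):
    f=210/np.tan(np.radians(c['vfov']/2))
    d=R.from_quat(c['attitude']).apply([(u-c['cx'])/f,(v-c['cy'])/f,1.0]); return np.array(c['eye']),d
def onz(c,u,v,z):
    e,d=ray(c,u,v); return e+d*(z-e[2])/d[2]
def proj(c,p):
    f=210/np.tan(np.radians(c['vfov']/2))
    q=R.from_quat(c['attitude']).inv().apply(np.array(p)-c['eye']); return np.round([c['cx']+f*q[0]/q[2],c['cy']+f*q[1]/q[2]],1)
def snap(n,name):
    c=viewer.get_calibration(n); im=viewer.get_image(n)[...,::-1].copy(); cv2.imwrite(f'pics/{name}.png',im); return c,im
E
python3 - <<'E'
from h import *
c=viewer.get_calibration('top'); im=cv2.imread('pics/top0.png')
for n,u,v,z in [('cup',290,206,.08),('beakerrim',372,212,.137),('post',214.5,215,.06),('wcup',195,175,.14),('bottle',255,160,.17),('jar',304,158,.085),('weight',279.5,260,.06),('base',282,365,.05)]:
    print(n,onz(c,u,v,z).round(3))
print('balance corners',[onz(c,u,v,.062).round(3) for u,v in((336,197),(386,183),(402,237),(352,252))])
print('m/px',1.5/(210/np.tan(np.radians(c['vfov']/2))))
cv2.imwrite('pics/crop.png',cv2.resize(im[120:280,170:430],None,fx=3,fy=3,interpolation=cv2.INTER_CUBIC))
E
```

```text
cup [ 0.536 -0.018  0.08 ]
beakerrim [ 0.516 -0.27   0.137]
post [0.505 0.226 0.06 ]
wcup [0.623 0.279 0.14 ]
bottle [0.667 0.092 0.17 ]
jar [ 0.691 -0.061  0.085]
weight [0.362 0.013 0.06 ]
base [0.03  0.001 0.05 ]
balance corners [array([ 0.569, -0.168,  0.062]), array([ 0.617, -0.331,  0.062]), array([ 0.442, -0.382,  0.062]), array([ 0.391, -0.22 ,  0.062])]
m/px 0.0031566584376281435
```

View pics/crop.png

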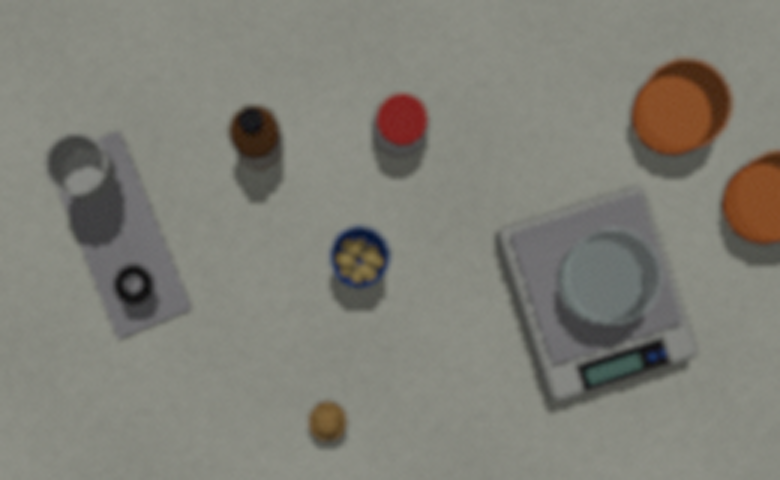

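The crop confirms the choice: the blue cup with yellow pieces at crop (360,257), the clear beaker on the balance at (609,278), and the free black pad on the steel stand at (133,285) with the white cup at (78,165). Next I'll check that a tilted side grasp followed by a roll pour is reachable.

```bash
cat >> h.py <<'E'
def tool(yaw,beta,phi,cam=1):
    """tool z along yaw, pitched down beta, rolled phi (deg); phi=0: finger axis level"""
    b=np.radians(beta); y=np.radians(yaw)
    h=np.array([np.cos(y),np.sin(y),0]); z=h*np.cos(b)-np.array([0,0,np.sin(b)])
    yy=cam*np.array([-np.sin(y),np.cos(y),0]); x=np.cross(yy,z)
    return R.from_matrix(np.c_[x,yy,z])*R.from_euler('z',phi,degrees=True)
GD=manip.grip_depth
def tcp(G,r): return np.asarray(G)+GD*r.apply([0,0,1])
def ik(G,r): return manip.solve_ik(tcp(G,r),r.as_quat())
E
python3 - <<'E'
from h import *
r0=R.from_quat(manip.current_tcp_rot()); c=viewer.get_calibration('wrist')
print('cam in tool',r0.inv().apply(c['eye']-manip.current_tool_pos()).round(3),(r0.inv()*R.from_quat(c['attitude'])).apply([0,0,1]).round(2))
f=lambda q:'None' if q is None else np.round(q,2)
for cam in(1,-1):
  print('cam',cam,'x up comp',tool(0,25,0,cam).apply([1,0,0]).round(2))
  for a in (20,25,30):
    for yaw in range(-60,61,20):
      g=ik([.536,-.018,.055],tool(yaw,a,0,cam)); p=ik([.505,.226,.117],tool(yaw,a,0,cam))
      pr={ (b,s): ik([.516,-.27,.24],tool(yaw-20,b,s,cam)) for b in(5,15) for s in(145,-145)}
      print(a,yaw,'g',f(g),'p',f(p),'pour',[(k,round(v[6],2)) for k,v in pr.items() if v is not None])
E
```

```text
cam in tool [ 0.081  0.    -0.158] [-0.3   0.    0.95]
cam 1 x up comp [-0.42  0.   -0.91]
20 -60 g [-0.92  0.98  0.28  2.11  1.26  1.02 -1.42] p [-1.17  0.93  0.2   1.77  0.87  1.36 -1.09] pour [((5, 145), np.float64(2.51)), ((5, -145), np.float64(1.23)), ((15, 145), np.float64(-2.03)), ((15, -145), np.float64(1.36))]
20 -40 g [-0.98  1.01  0.33  2.34  1.78  0.97 -1.82] p [-1.23  0.84  0.17  2.04  1.19  1.18 -1.25] pour [((5, 145), np.float64(2.43)), ((5, -145), np.float64(1.28)), ((15, 145), np.float64(2.54)), ((15, -145), np.float64(1.22))]
20 -20 g None p [-1.21  0.79  0.12  2.29  1.64  1.13 -1.51] pour []
20 0 g None p None pour []
20 20 g None p None pour []
20 40 g [ 1.82  1.99 -1.33  2.26  1.58  0.5   2.06] p None pour [((5, 145), np.float64(1.81)), ((5, -145), np.float64(0.59)), ((15, 145), np.float64(1.66)), ((15, -145), np.float64(0.44))]
20 60 g [ 0.8   0.97 -0.21  2.04 -1.32  1.08 -1.76] p [ 1.23  1.66 -1.31  2.35  2.2   0.25  1.16] pour [((5, 145), np.float64(1.77)), ((5, -145), np.float64(0.42)), ((15, 145), np.float64(1.7)), ((15, -145), np.float64(0.34))]
25 -60 g [-
[... 4354 characters left out ...]
4  1.44  1.52  1.9 ] pour [((5, 145), np.float64(-1.01)), ((5, -145), np.float64(-2.08)), ((15, 145), np.float64(-0.81)), ((15, -145), np.float64(-1.92))]
30 -20 g None p [-0.54  0.73 -0.56  2.28  1.74  1.36  1.87] pour []
30 0 g None p None pour []
30 20 g None p None pour []
30 40 g [ 1.65  1.67 -1.31  2.29  1.75  0.4  -1.49] p None pour [((5, 145), np.float64(-1.33)), ((5, -145), np.float64(-2.55)), ((15, 145), np.float64(-1.48)), ((15, -145), np.float64(-2.56))]
30 60 g [ 0.74  0.84 -0.21  2.09 -1.31  0.93  1.28] p [ 1.1   1.34 -1.3   2.36  2.32  0.24 -2.37] pour [((5, 145), np.float64(-1.37)), ((5, -145), np.float64(2.52)), ((15, 145), np.float64(-1.44)), ((15, -145), np.float64(2.52))]
```

Run:
```python
from h import *
r0=R.from_quat([0.1151,0.99335,0,0]); r=R.from_matrix(np.c_[[1,0,0],[0,-1,0],[0,0,-1]])
t_c=np.array([.081,0,-.158])
for n,eye in (('w1',(.60,.12,.47)),('w2',(.60,-.2,.47))):
    best=None
    for yaw in (0,-30,-60,30,90,-90,180):
        rr=R.from_euler('z',yaw,degrees=True)*r
        fwd=rr.apply([-.3,0,.95]); e=np.array([*(np.array([.52,eye[1]-.02])-.4*fwd[:2]),.47])
        p=e-rr.apply(t_c); q=manip.solve_ik(p,rr.as_quat())
        if q is None: continue
        d=np.abs(np.array(q)-manip.current_q()).max()
        if best is None or d<best[0]: best=(d,q,yaw)
    print(n,best); manip.movej(best[1]); c,im=snap('wrist',n)
    print(manip.current_clock(),[proj(c,p) for p in ((.536,-.018,.08),(.505,.226,.06),(.516,-.27,.137))])
a=np.hstack([cv2.imread(f'pics/{n}.png') for n in('w1','w2')])
cv2.imwrite('pics/w12.png',cv2.resize(a,(800,300)))
```

```text
w1 (np.float64(0.7314657964044236), array([-0.34531779,  0.19336024,  0.03963417,  1.74057426, -0.00814478,
        1.20781727, -0.30352954]), 90)
2.375 [array([289.1, 286.8]), array([266. , 102.5]), array([274.2, 460. ])]
w2 (np.float64(0.34744313024108553), array([-0.00406919,  0.30026386,  0.38573508,  1.62947477, -0.11814197,
        1.2349283 , -0.64212593]), 30)
3.7083 [array([137.7, 112. ]), array([-63.9,  23.9]), array([315.8, 245.3])]
```

View pics/w12.png

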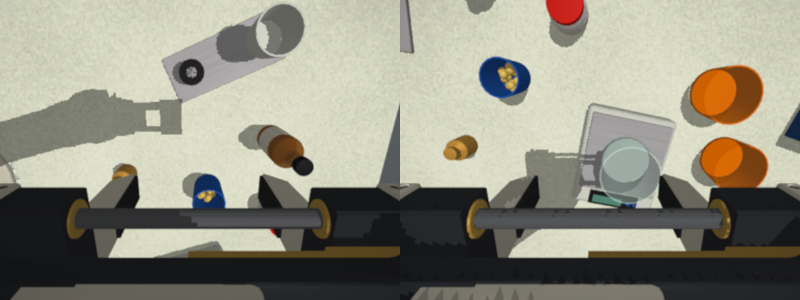

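The w1/w2 pictures (half-scale mosaic) show the free pad at w1 (267,101), the cup mouth at w2 (137,108) and the beaker rim at w2 about (321,248). All agree with the predicted pixels to about 5 px.

Run:
```python
from h import *
from scipy.optimize import least_squares
# poses of the two looks, by saved joint targets: recompute wrist calibration for w2 (present) and w1 via rigid tool transform
c2=viewer.get_calibration('wrist'); im2=cv2.imread('pics/w2.png'); im1=cv2.imread('pics/w1.png')
r2=R.from_quat(manip.current_tcp_rot()); t_c=r2.inv().apply(c2['eye']-manip.current_tool_pos()); ra=r2.inv()*R.from_quat(c2['attitude'])
rr=R.from_euler('z',90,degrees=True)*R.from_matrix(np.c_[[1,0,0],[0,-1,0],[0,0,-1]])
fwd=rr.apply([-.3,0,.95]); e=np.array([.52-.4*fwd[0],.10-.4*fwd[1],.47]); p=e-rr.apply([.081,0,-.158])
c1=dict(c2,eye=p+rr.apply(t_c),attitude=(rr*ra).as_quat())
print('check w1',proj(c1,(.505,.226,.06)))
def pick(m,u,v):
    n,l,s,ce=cv2.connectedComponentsWithStats(m.astype(np.uint8)); i=min(range(1,n),key=lambda i:1e9 if s[i][4]<60 else np.hypot(*(ce[i]-(u,v))))
    return (l==i).astype(np.uint8),s[i],ce[i]
def fit(c,m,z,r,far):
    k=max(cv2.findContours(m,cv2.RETR_EXTERNAL,cv2.CHAIN_APPROX_NONE)[0],key=cv2.contourArea)[:,0]
    P=np.array([onz(c,u,v,z)[:2] for u,v in k]); x=P.mean(0)
    for _ in range(8):
        d=x-c['eye'][:2]; d/=np.hypot(*d); S=P[(P-x)@d>0] if far else P
        x=least_squares(lambda q:np.hypot(*(S-q).T)-r,x,loss='soft_l1',f_scale=.001).x
    return x.round(4),np.abs(np.hypot(*(S-x).T)-r).mean().round(4)
m,s,ce=pick(im1.max(2)<75,267,101); print('pad',s,fit(c1,m,.06,.022,True))
b=im2.astype(int); m,s,ce=pick((b[...,0]-b[...,2]>35)&(b[...,0]>50),138,110); m=cv2.morphologyEx(m,cv2.MORPH_CLOSE,np.ones((9,9))); print('cup',s,fit(c2,m,.08,.033,True))
ct=viewer.get_calibration('top'); it=cv2.imread('pics/top0.png'); 
bt=it.astype(int); m,s,ce=pick((bt[...,0]-bt[...,2]>25),290,206); k=cv2.morphologyEx(m,cv2.MORPH_CLOSE,np.ones((7,7))); print('cup top',s,fit(ct,k,.08,.033,True))
m,s,ce=pick(it.max(2)<50,214,215); print('pad top',s,onz(ct,*ce,.06).round(4))
g=cv2.resize(im2[150:310,220:430],None,fx=3,fy=3,interpolation=cv2.INTER_CUBIC)
def circ(x,r,z,col):
    q=np.array([proj(c2,(x[0]+r*np.cos(t),x[1]+r*np.sin(t),z)) for t in np.linspace(0,6.28,60)]); cv2.polylines(g,[((q-(220,150))*3).astype(int)],True,col,1)
X=onz(c2,321,248,.137); print('beaker',X); circ(X,.05,.137,(0,0,255)); circ(X,.047,.062,(255,0,0))
cv2.imwrite('pics/bk.png',g)
```

```text
check w1 [265.5 101.1]
pad [250  83  35  36 798] (array([0.5085, 0.2253]), np.float64(0.0007))
cup [ 110   79   72   59 2436] (array([ 0.5405, -0.0178]), np.float64(0.0004))
cup top [ 443  106   83   49 2252] (array([ 0.8354, -0.7439]), np.float64(0.0106))
pad top [209 209  11  13  80] [0.5042 0.2276 0.06  ]
beaker [ 0.5162966  -0.27679902  0.137     ]
```

View pics/bk.png

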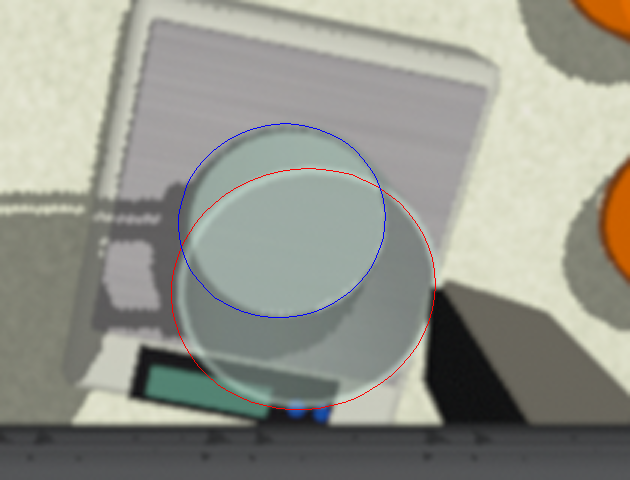

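The overlay shows the beaker's rim circle and foot within about 2 mm of the drawn circles, so I'll take (0.516,-0.277). Next is the grasp.

Run:
```python
from h import *
C=np.array([.5395,-.0178,0]); r=tool(-50,30,0,-1); G=C+[0,0,.056]; t=r.apply([0,0,1])
q=ik(G-.12*t+[0,0,.08],r); print(np.round(q,2)); 
manip.movej(q); print(manip.current_clock()); c,im=snap('wrist','pre')
b=im.astype(int); m=((b[...,0]-b[...,2]>35)&(b[...,0]>50)).astype(np.uint8); u0,v0=proj(c,C+[0,0,.08]); print('pred',u0,v0)
n,l,s,ce=cv2.connectedComponentsWithStats(m); print([(x.tolist()) for x in s[1:] if x[4]>200])
print('pred rim',[proj(c,C+[.033*np.cos(a),.033*np.sin(a),.08]) for a in np.radians([40,-140,130,-50])])
```

```text
[ 0.03  0.77 -1.08  2.27  1.46  1.76  1.9 ]
5.875
pred 277.9 245.3
[[324, 2, 80, 73, 3477], [244, 221, 67, 70, 3534]]
pred rim [array([244.3, 245.4]), array([311.6, 245.3]), array([278., 275.]), array([277.9, 219.6])]
```

View pics/pre.png

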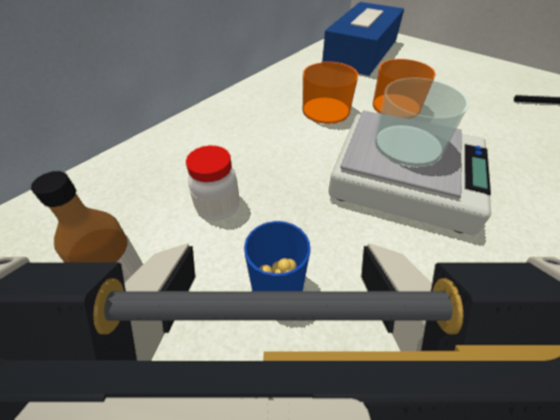

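The picture shows the cup centred between the open fingers at (277,245). Its rim spans 244–311 px, as predicted, so I'll grasp it.

Run:
```python
from h import *
C=np.array([.5395,-.0178,0]); r=tool(-50,30,0,-1); G=C+[0,0,.056]; t=r.apply([0,0,1])
manip.servo_line(tcp(G-.12*t,r),vel=.2); manip.servo_line(tcp(G,r),vel=.12)
print(manip.current_clock(),manip.current_force().round(1)); effector.close(20)
print(manip.current_finger_gap(),manip.current_gripper_force())
manip.servo_line(tcp(G+[0,0,.15],r),vel=.15)
print(manip.current_clock(),manip.current_finger_gap(),manip.current_force().round(1),manip.current_q().round(2))
snap('scene','s1')
# plan pour
at=r.inv().apply([0,0,1]); B=np.array([.516,-.277])
for yaw in(-60,-75,-90):
  for beta in (5,12):
    out=[]
    for phi in (0,60,90,120,150):
        rp=tool(yaw,beta,phi,-1); a=rp.apply(at); p=-np.array([0,0,1])+a*a[2]; p/=np.linalg.norm(p)
        d=np.array([*p[:2]]) ; off=.024*a+.033*p
        Gp=np.array([*B,.19])-off
        q=ik(Gp,rp); out.append((phi,int(np.degrees(np.arccos(a[2]))),a.round(2).tolist(),None if q is None else np.round(q,2).tolist()))
    print(yaw,beta,*out,sep='\n  ')
```

```text
7.625 [ 0.2 -0.5  0.3]
0.06294776258021535 19.977103840936934
9.35 0.06320322781199877 [-0.5 -0.3 -2.2] [ 0.23  0.68 -1.    2.26  1.62  1.58  2.07]
-60
  5
  (0, 24, [-0.21, 0.37, 0.91], [0.39, 0.91, -0.45, 2.32, 2.2, 1.78, 1.75])
  (60, 61, [-0.88, 0.02, 0.47], [0.43, 0.89, -0.6, 2.29, 2.15, 1.84, 0.81])
  (90, 87, [-1.0, -0.0, 0.04], [0.46, 0.86, -0.65, 2.33, 2.15, 1.86, 0.3])
  (120, 112, [-0.92, 0.09, -0.39], [0.46, 0.84, -0.65, 2.36, 2.13, 1.86, -0.24])
  (150, 134, [-0.66, 0.27, -0.7], [0.45, 0.83, -0.65, 2.4, 2.11, 1.87, -0.79])
-60
  12
  (0, 17, [-0.15, 0.27, 0.95], [0.47, 0.83, -0.54, 2.33, 2.18, 1.65, 1.84])
  (60, 58, [-0.85, -0.03, 0.53], [0.49, 0.81, -0.68, 2.3, 2.1, 1.7, 0.89])
  (90, 84, [-0.99, -0.01, 0.1], [0.74, 0.94, -0.98, 2.33, 2.21, 1.9, 0.53])
  (120, 108, [-0.94, 0.13, -0.32], [0.83, 1.0, -1.09, 2.36, 2.26, 1.98, 0.08])
  (150, 129, [-0.7, 0.34, -0.63], [0.82, 0.99, -1.09, 2.39, 2.23, 1.99, -0.48])
-75
  5
  (0, 24, [-0.11, 0.41, 0.91], [0.33, 0.93, -0.48, 2.16, 1.9, 1.81, 1.8])
  (60, 61, [-0.84, 0.25, 0.47], [0.36, 0.92, -0.61, 2.11, 1.89, 1.88, 0.85])
  (9
[... 711 characters left out ...]
 (60, 61, [-0.75, 0.46, 0.47], [0.3, 0.95, -0.55, 1.91, 1.66, 1.91, 0.89])
  (90, 87, [-0.87, 0.5, 0.04], [0.38, 0.96, -0.68, 1.93, 1.7, 2.01, 0.38])
  (120, 112, [-0.75, 0.54, -0.39], [0.31, 0.9, -0.6, 1.97, 1.62, 1.95, -0.18])
  (150, 134, [-0.43, 0.56, -0.7], [-1.02, 1.3, 1.12, 2.04, 0.56, 0.73, -0.17])
-90
  12
  (0, 17, [0.0, 0.31, 0.95], [0.37, 0.91, -0.57, 1.99, 1.64, 1.79, 1.9])
  (60, 58, [-0.75, 0.4, 0.53], [0.38, 0.9, -0.64, 1.92, 1.64, 1.85, 0.94])
  (90, 84, [-0.87, 0.49, 0.1], [0.42, 0.9, -0.72, 1.94, 1.65, 1.9, 0.43])
  (120, 108, [-0.75, 0.58, -0.32], [0.44, 0.88, -0.76, 1.98, 1.64, 1.93, -0.11])
  (150, 129, [-0.43, 0.65, -0.63], [0.29, 0.79, -0.57, 2.01, 1.53, 1.79, -0.66])
```

```bash
cat > pourplan.py <<'E'
from h import *
AT=tool(-50,30,0,-1).inv().apply([0,0,1]); B=np.array([.516,-.277])
def station(phi,lipz,yaw=-75,beta=12,up=.012):
    rp=tool(yaw,beta,phi,-1); a=rp.apply(AT); p=-np.array([0,0,1])+a*a[2]; p/=np.linalg.norm(p)
    ah=a[:2]/np.hypot(*a[:2]); G=np.array([*(B-up*ah),lipz])-.024*a-.033*p
    return G,rp
def box(G,rp,x,y,z):
    g=np.stack(np.meshgrid(np.linspace(-x,x,9),np.linspace(-y,y,15),np.linspace(*z,15)),-1).reshape(-1,3); return G+rp.apply(g)
def clear(G,rp):
    P=np.r_[box(G,rp,.0375,.095,(-.25,-.047)),box(G,rp,.01,.053,(-.047,.02))]
    a=rp.apply(AT); th=np.linspace(0,6.28,24); u=np.cross(a,[0,1,0.3]); u/=np.linalg.norm(u); v=np.cross(a,u)
    P=np.r_[P,[G+s*a+w*(np.cos(t)*u+np.sin(t)*v) for t in th for s,w in((.024,.033),(-.056,.03))]]
    d=np.hypot(*(P[:,:2]-B).T); 
    return np.where(d<.06,P[:,2]-.137,np.hypot(np.maximum(d-.05,0),np.maximum(P[:,2]-.137,0))).min().round(3),P[:,2].min().round(3)
PHIS=[40,55,70,80,90,100,110,120,130,140,150]
def lz(phi): return np.interp(phi,[40,80,150],[.225,.2,.188])
E
python3 - <<'E'
from pourplan import *
for f in PHIS:
    G,rp=station(f,lz(f)); q=ik(G,rp); print(f,G.round(3),clear(G,rp),None if q is None else np.round(q,2))
E
```

```text
40 [ 0.566 -0.293  0.229] (np.float64(0.014), np.float64(0.151)) [ 0.41  0.79 -0.65  2.1   1.82  1.72  1.32]
55 [ 0.565 -0.289  0.228] (np.float64(0.004), np.float64(0.141)) [ 0.43  0.8  -0.68  2.1   1.83  1.74  1.06]
70 [ 0.562 -0.287  0.227] (np.float64(0.003), np.float64(0.137)) [ 0.45  0.82 -0.71  2.1   1.84  1.77  0.8 ]
80 [ 0.558 -0.287  0.226] (np.float64(0.006), np.float64(0.138)) [ 0.46  0.82 -0.72  2.11  1.84  1.78  0.62]
90 [ 0.554 -0.287  0.229] (np.float64(0.008), np.float64(0.145)) [ 0.48  0.83 -0.75  2.12  1.85  1.8   0.45]
100 [ 0.549 -0.287  0.231] (np.float64(0.005), np.float64(0.142)) [ 0.51  0.83 -0.78  2.13  1.86  1.82  0.28]
110 [ 0.544 -0.287  0.232] (np.float64(0.005), np.float64(0.142)) [ 0.53  0.84 -0.81  2.14  1.87  1.84  0.1 ]
120 [ 0.538 -0.286  0.232] (np.float64(0.014), np.float64(0.143)) [ 0.54  0.85 -0.82  2.16  1.87  1.85 -0.08]
130 [ 0.533 -0.286  0.232] (np.float64(0.023), np.float64(0.147)) [ 0.56  0.86 -0.85  2.17  1.87  1.88 -0.26]
140 [ 0.528 -0.285  0.23 ] (np.float64(0.032), np.float64(0.152)) [ 0.59  0.88 -0.89  2.18  1.89  1.91 -0.43]
150 [ 0.523 -0.283  0.229] (np.float64(0.041), np.float64(0.16)) [ 0.61  0.9  -0.92  2.19  1.9   1.94 -0.6 ]
```

View pics/s1.png

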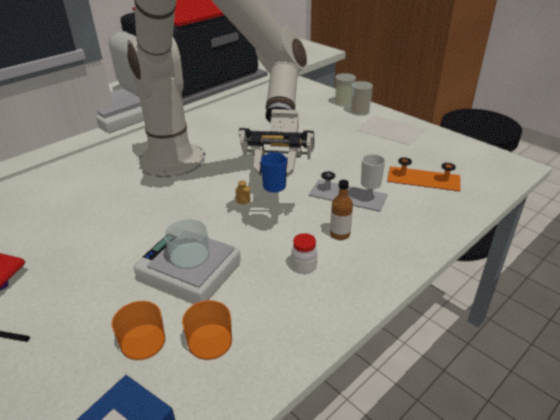

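The picture shows the cup lifted at (275,172) with everything else in place. I'm pouring now, with the lip about 12 mm higher for clearance.

Run:
```python
from pourplan import *
lz=lambda f:np.interp(f,[40,80,150],[.24,.213,.195])
r=tool(-50,30,0,-1); p=manip.current_tool_pos(); manip.servo_line(p+[0,0,.05],vel=.2)
for f in PHIS:
    q=ik(*station(f,lz(f)))
    if np.abs(q-manip.current_q())[:6].max()>(.9 if f==40 else .25): print('jump',f,q.round(2),manip.current_q().round(2)); break
    manip.movej(q); 
    if f>=80: manip.sleep(.15)
manip.sleep(.6)
print(manip.current_clock(),manip.current_q().round(2),manip.current_force().round(1))
c,im=snap('scene','s2'); _,t=snap('top','t2'); _,w=snap('wrist','w3')
a=cv2.resize(im[170:330,80:300],(400,290)); b=cv2.resize(t[150:270,300:460],(400,290),interpolation=cv2.INTER_CUBIC)
cv2.imwrite('pics/m2.png',np.vstack([np.hstack([a,b]),cv2.resize(w,(400,300)).repeat(1,0).__class__(0) if 0 else np.hstack([cv2.resize(w,(400,300)),np.zeros((300,400,3),np.uint8)])]))
```

```text
15.7083 [ 0.56  0.84 -0.86  2.19  1.86  1.88 -0.62] [ 0.1 -0.4 -1.2]
```

View pics/m2.png

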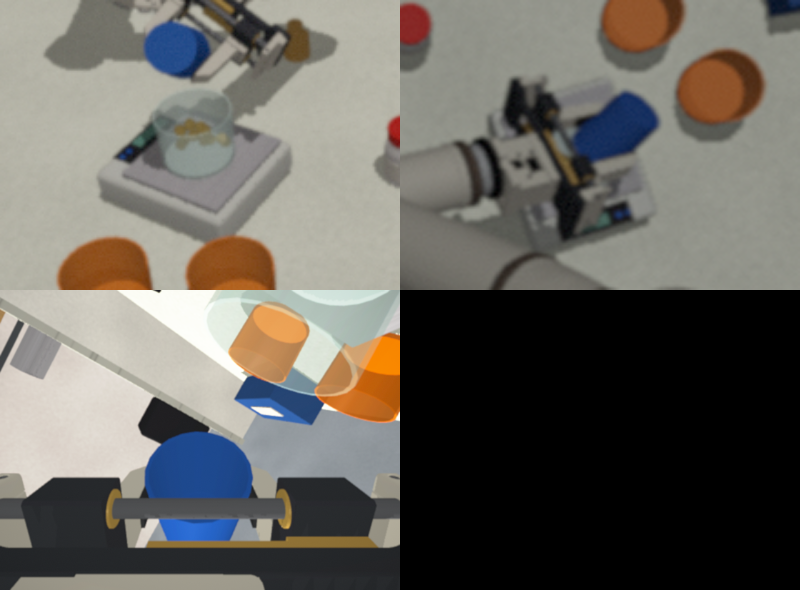

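The pour worked: the beaker holds the pieces (scene view, left panel at about (198,132)) and the wrist view shows the cup's inside empty and blue. Now to go back upright and over the post.

Run:
```python
from pourplan import *
manip.servo_line(manip.current_tool_pos()+[0,0,.05],vel=.2)
for f in (95,40): manip.movej(ik(*station(f,.27)))
P=np.array([.5075,.2255,.06]); r=tool(-42,30,0,-1)
q=ik(P+[0,0,.056+.13],r); print(q.round(2),manip.current_q().round(2))
manip.movej(q); manip.servo_line(tcp(P+[0,0,.056+.03],r),vel=.15)
print(manip.current_clock(),manip.current_force().round(1),manip.current_finger_gap())
c,im=snap('scene','s3'); _,t=snap('top','t3')
P_=lambda p:proj(c,p); print(P_(P),P_(P+[0,0,.03]))
u,v=P_(P).astype(int); ub,vb=P_(np.array([.516,-.277,.1])).astype(int)
cv2.imwrite('pics/m3.png',np.hstack([cv2.resize(im[v-60:v+30,u-60:u+60],(400,300),interpolation=cv2.INTER_CUBIC),cv2.resize(t[170:260,315:435],(400,300),interpolation=cv2.INTER_CUBIC)]))
```

```text
[-0.19  0.8  -1.12  2.    1.47  1.86  2.09] [ 0.46  0.71 -0.72  2.1   1.8   1.71  1.4 ]
20.8083 [ 0.3  0.9 -1.1] 0.06291450496391301
[327.9 175. ] [328.3 166.4]
```

View pics/m3.png

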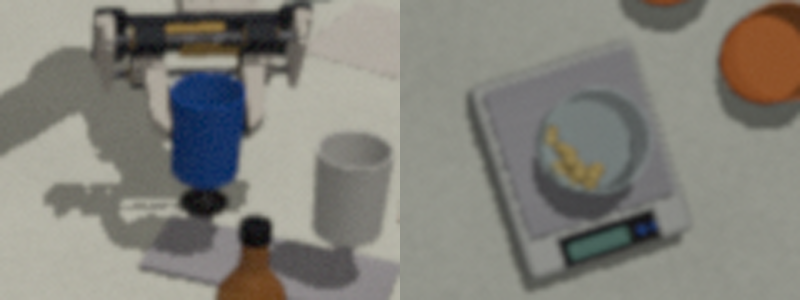

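The cup hangs straight over the pad (crop (205,185) over (205,202)), and the pieces lie in the beaker with no strays. I'll do a quick check of the pad in the first scene picture, then lower.

Run:
```python
from pourplan import *
c=viewer.get_calibration('scene'); im=cv2.imread('pics/scene0.png')
m=np.zeros(im.shape[:2],np.uint8); m[168:183,318:339]=(im.max(2)<70)[168:183,318:339]
k=np.argwhere(m); lo,hi=k.min(0),k.max(0); print('pad box rows/cols',lo,hi,'ctr ray',onz(c,(lo[1]+hi[1])/2,lo[0]+ (hi[1]-lo[1])*.28,.06).round(4))
P=np.array([.5075,.2255,.06]); r=tool(-42,30,0,-1)
print('pred box cols',proj(c,P+[.022*.79,.022*.61,0]),proj(c,P-[.022*.79,.022*.61,0]),'rows',proj(c,P+[-.022*.61,.022*.79,0]),proj(c,P-[-.022*.61,.022*.79,0]))
z=.056+.004
manip.servo_line(tcp(P+[0,0,z],r),vel=.06); f0=manip.current_force()[2]
while z>.0545:
    z-=.001; manip.servo_line(tcp(P+[0,0,z],r),vel=.03)
    if manip.current_force()[2]-f0>1.5: break
print('z',z,manip.current_force().round(1),f0.round(1),manip.current_clock())
```

```text
pad box rows/cols [172 322] [180 334] ctr ray [0.509  0.2243 0.06  ]
pred box cols [335.3 175.5] [320.5 174.5] rows [328.4 171.1] [327.3 179. ]
z 0.05499999999999999 [-1.7 -0.7  5.3] -0.3 22.7417
```

Run:
```python
from pourplan import *
P=np.array([.5075,.2255,.06]); r=tool(-42,30,0,-1); t=r.apply([0,0,1])
p=manip.current_tool_pos(); manip.servo_line(p+[0,0,.0007],vel=.03)
effector.open_jaws(); manip.sleep(.2); p=manip.current_tool_pos()
manip.servo_line(p-.13*t,vel=.12); manip.servo_line(p-.13*t+[0,0,.1],vel=.2); manip.sleep(.5)
c,w=snap('wrist','w5')
print(manip.current_clock(),'pred rim',[proj(c,P+[.033*np.cos(a),.033*np.sin(a),.08]) for a in np.radians([48,-132,138,-42])])
b=w.astype(int); n,l,s,ce=cv2.connectedComponentsWithStats(((b[...,0]-b[...,2]>35)&(b[...,0]>50)).astype(np.uint8)); print([x.tolist() for x in s[1:] if x[4]>200])
# lift away and back for a clear overhead look
_,im=snap('scene','s5'); ct,tp=snap('top','t5')
print('top pred cup',proj(ct,P+[0,0,.08]))
cv2.imwrite('pics/m5.png',np.vstack([np.hstack([cv2.resize(im[90:290,130:400],(400,296)),cv2.resize(tp[120:280,170:430],(400,296),interpolation=cv2.INTER_CUBIC)]),np.hstack([cv2.resize(w,(400,300)),cv2.resize(tp[185:245,335:415],(400,300),interpolation=cv2.INTER_CUBIC)])]))
```

```text
26.3 pred rim [array([247. , 252.4]), array([309.4, 252.4]), array([278.2, 280.3]), array([278.2, 228. ])]
[[397, 18, 72, 60, 2278], [247, 229, 62, 62, 3228]]
top pred cup [211.2 212.4]
```

View pics/m5.png

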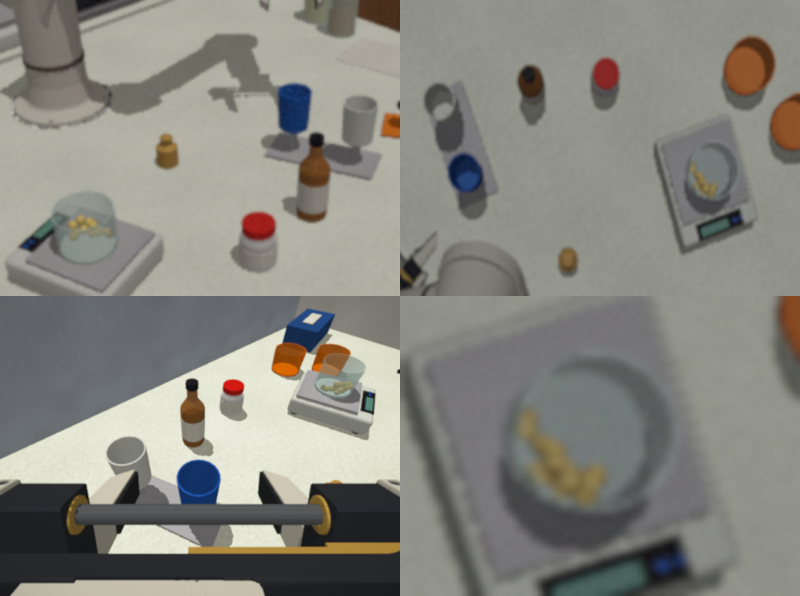

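The cup stands upright and empty on the free post, with its rim within 1 px of the prediction. The pieces are in the beaker, no strays are visible, and the other things are in place.

```bash
python3 -c "
from bench import manip
print(manip.hand_in())"
```

```text
the job is handed in; nothing more can be done
None
```

I poured the nuggets into the glass beaker, stood the empty blue cup upright on the free post, and handed the job in at about 26 s; I didn't count all eight in the beaker, but the cup looked empty, no strays were visible, and nothing else appeared to have moved.

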